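# Start a coach screw in a balcony batten

### The arm

A 6-joint arm with a two-finger parallel gripper is mounted at the origin on the work surface. World frame = base frame: x ahead of the robot, y to its left, z up, the work surface at z = 0. Lengths are in mm, angles in rad, forces in N, time in s.
With the tool pointing down it reaches from about 425 to 950 mm from the base axis. Payload 3.5 kg.
Tool frame: the origin (TCP) lies on the centre line of the jaws, within the pads' length; the fingertips stand finger_overhang ahead of it and the grasp point (between the pads) lies 8 mm behind it (finger_overhang is the distance from the TCP to the fingertips, in mm); z points along the fingers, y is the line along which they close (so a half turn about z gives the same grasp; the last joint's range is limited). The gripper opens to 85 mm and grips with 20 to 120 N. Pads are 22 mm wide; open, the fingers measure 114 mm over their backs; the gripper's body (76 mm by 85 mm) begins 54 mm behind the grasp point. The pads swing forward as they close: fully open they stand 13 mm farther back than shut.
Start: joints at [-1.383, 0.286, 1.577, -0, 1.279, -0.15], TCP at [223.726, -636.83, 242.325] pointing down, gripper open.
Joint ranges: [-2.77, 2.77], [-0.9, 2.22], [0.21, 2.48], [-1.53, 4.67], [0.24, 2.81], [-2.84, 2.84]. Speed limits (rad/s): [2.79, 2.79, 3.14, 3.14, 3.14, 3.14].

### API

Orientations are given as a unit quaternion [w, x, y, z].
In Python, from rig import * gives the robot as it stands.
- The arm moves only by the tool play_rows, never from a script. Its argument "increments" is text: rows parted by semicolons, each of 7 numbers parted by spaces: the shift along the tool's x, y, z in mm, then the turn, a rotation vector about the tool's x, y, z in rad, then the opening, from 0 (shut) to 1 (fully open). A call has 1 to 12 rows; each row shifts and turns the commanded pose from where the row before left it, along the tool's axes as they then stand; what a row does not reach is not made up. A row lasts 1/8 s, in which the tool goes at most 62.5 mm and 10.7 degrees, less where a joint would pass 70% of its speed; a pose out of reach is approached as far as the arm can. A call is refused whole if a number of a shift passes 62.5 or a number of a turn 0.188, either way. A call with a gripper value outside its range is refused whole. The fingers move at their own pace and stop on an object; "grip_force" is the grip in N (left out, the last holds). Time passes only in rows, so rows that do not move let the fingers close. It gives the time, the measured TCP pose, the force, the opening and the grip force at its end, in the units of the state.
- get_obs(): the state, without advancing time (a new reading comes with each control period).
- read_camera(name): name is "scene" or "top"; returns a dict with "pixels" (420x560x3 uint8, red, green, blue), "range_z" (420x560 float32, mm along the optical axis (not along the pixel's ray), 0 where there is no reading), "fx", "fy", "cx", "cy" (pixels), "R" (3x3) and "t" (3): a world point X has camera coordinates R X + t. Camera axes: x right, y down, z forward; pixel columns grow to the right and rows downward; lengths in mm; the calibration is good to about 2 mm. A picture is of the moment at which its call begins.
- sign_off(): hands the job in; it is judged then, once.
The state is a dict: "clock": time; "joint_positions": joint angles; "dq": joint speeds; "joint_torque": joint torques, N m; "tcp_pos": TCP position; "eef_rot": TCP orientation; "ft_force": force on the tool from outside, world axes, zero at the start; "wrist_torque": the same for the moment, N m; "finger_gap": finger opening in mm; "grip_force": force on a finger pad.
Only numpy, scipy, OpenCV 4.12 (cv2) and the standard library are available. Lean on these libraries where they do the work, as an engineer would, in place of code of your own. Each camera call takes 0.05 s, during which the arm holds its last target. There are 200 camera calls.

### The job

Start the coach screw that stands loose in the bracket on the clamped batten: take the red stubby socket driver from its rack, seat its socket fully over the screw's hex head, and give the screw one full turn clockwise (a quarter turn more or less is fine) under a firm, steady push, so that it bites and cuts its first thread instead of spinning in place, without leaning on it so hard that the batten suffers. Then put the red driver back in its hole in the rack, fully home, and leave the other things where they are.

Things in the scene. Friction and masses are not known exactly. Their poses are not given: they have to be found in the camera images.
- driver: red-handled stubby socket driver, 107 mm tall, about 0.16 kg, upright in a rack hole. Origin: centre of the socket's open lower end, z up along the tool. Socket 27 mm across (29 mm at the mouth), hex bore 18.2 mm across flats, 8.3 mm deep, flats facing x and every 60 degrees from there, 1.5 mm lead-in; body to 24 mm up, neck to 40, black bolster 39 mm across from 40 to 47 mm
- driver_grip (a point): on the red driver's axis 78 mm above its origin, the place to hold it: the round red grip is 34 mm across from 47 to 102 mm above the origin, then a black cap to 107 mm
- rack: fixed wooden rack, 70 (x) by 170 (y) by 48 mm high, with two round holes 31 mm wide and 44 mm deep, chamfered 3 mm, at y = -45 and +45 mm. Origin: centre of its underside, z up. Each hole holds a driver, hanging by its bolster on the rack's top; the driver's origin is then 8 mm above the rack's underside
- hole_a (a point): centre of the mouth of the rack hole at y = -45 mm, on the rack's top
- hole_b (a point): centre of the mouth of the rack hole at y = +45 mm, on the rack's top. The red driver starts in one of the two holes, the blue one in the other
- screw: coach screw (self-tapping wood screw) standing upright, 26 mm proud, in the bracket. Origin: on its axis at the underside of the flange, z up. Flange 23 mm across to 1.8 mm; hex 17 mm across flats from 1.8 to 8.8 mm, flats facing x and every 60 degrees from there; chamfered crown to 10.4 mm
- screw_head (a point): top centre of the standing screw's crown, 10.4 mm above its origin. Socket fully on: the crown meets the bottom of the bore and the driver's origin is about 8 mm below this point
- screw_thread (a joint): angle of thread that the screw has cut, rad, 0 at the start, growing as it is driven in clockwise seen from above. It goes down 4.5 mm a turn (0.72 mm per rad). It cuts only while turned under a push along its axis of about 8 N or more; about 15 N is right, more than 25 N is too hard on the batten
- screw_spin (a joint): angle that the screw has spun in place without cutting, rad, clockwise positive, 0 at the start: grows when it is turned with too little push, which reams out the pilot hole; it should stay near 0. Turning the screw takes about 0.06 N m. The socket has about 8 degrees of play either way on the hex
- batten: fixed cedar batten, 70 (x) by 260 (y) by 45 mm, under two red clamps at y = -108 and +108 mm (105 mm high), with a steel angle bracket on top (4 mm plate; upright flange along x = 35 mm to 95 mm height). Origin: centre of its underside, z up. The standing screw is at x = 0, y = -25 mm; the one at y = +30 mm is already driven home
- small_driver: blue-handled driver for smaller screws, same shape as the red one, standing in the other rack hole; origin at the lower end of its socket. Leave it
- flip_box: closed translucent flip-top box of small parts, 114 by 184 by 41 mm; origin: centre of its underside. Leave it
- ratchet: matte black ratchet handle lying flat, 208 mm long, 36 mm wide head at +x; origin: under its middle. Leave it
- socket: loose stainless socket standing upright, 25 mm across, 38 mm high; origin: centre of its underside. Leave it
- coaster: white ceramic coaster, 96 mm across, 8.5 mm high; origin: centre of its underside. Leave it
- mallet: small wooden mallet lying down, 228 mm long, head 48 mm thick and 95 mm wide at +x; origin: under its middle. Leave it
Not all that is in view belongs to the job. What is shaped like the rack but pink is not meant.

How it is judged:
By the outcome, as a careful person would: the job done as asked, in the order asked, and still so for the second after the job is handed in, with the robot touching nothing.
It also fails if it takes over 72 s, if anything falls off the work surface, if the arm or the gripper's body presses on something with over 40 N, if the wrist force passes 120 N, or if a joint passes its speed limit or range.

## Working session

There is one attempt and no reset: what is moved stays moved. The work goes in short steps, Python scripts to look and compute and a tool call to move; the robot and the scene stay as the last step left them, time stands still between calls to the robot, and variables do not carry over. Pictures are saved under pics/ and viewed, at most 10 in all, crops included, and the job is handed in when it is done.

Besides the shell and the picture viewer there is one more tool, called after ">>>" by a JSON object that holds its "fn" and its "kwargs", one argument or row to a line. play_rows: Moves the arm, as the interface text tells. Its arguments: {"type":"object","properties":{"increments":{"type":"string"},"grip_force":{"type":"number"}},"required":["increments"]}

```bash
mkdir -p pics; ls; python3 - <<'E'
from rig import *
import cv2,numpy as np
o=get_obs();print(o)
for n in("scene","top"):
    c=read_camera(n);cv2.imwrite(f"pics/{n}0.png",cv2.resize(c["pixels"][:,:,::-1],(800,600),interpolation=cv2.INTER_CUBIC));np.savez(f"{n}0.npz",**c)
    print(n,c["fx"],c["fy"],c["cx"],c["cy"],c["R"],c["t"])
E
```

```text
pics
{'clock': 0.0, 'joint_positions': array([-1.38301829e+00,  2.87202054e-01,  1.57818676e+00,  1.26814529e-05,
        1.27861401e+00, -1.49971059e-01]), 'dq': array([-0.00151549,  0.00036555,  0.00078889,  0.00078834, -0.00025279,
       -0.00042928]), 'joint_torque': array([ 6.63563242e-04, -4.05978727e+01, -2.92624676e+01, -7.23953872e-05,
        5.83372079e-03, -1.44079598e-05]), 'tcp_pos': array([ 223.59944077, -636.21302136,  240.91761222]), 'eef_rot': array([-1.20498193e-03,  9.85774141e-01,  1.68071086e-01, -1.67102078e-05]), 'ft_force': array([ 0.59152384,  0.68207832, -0.30252848]), 'wrist_torque': array([0.02079607, 0.00300127, 0.00364111]), 'grip_force': 0.0, 'finger_gap': 85.38993554069529}
scene 470.59191398200306 470.59191398200306 282.44271778473023 207.40707981418677 [[-0.46921477  0.88286179  0.01981293]
 [ 0.60496677  0.33770433 -0.72109015]
 [-0.64331385 -0.32635998 -0.6925579 ]] [ 218.28544348 -255.32321854 1425.72729674]
top 514.2860487616327 514.2860487616327 270.64400201279636 209.45652408292582 [[-0.01278182 -0.99984904 -0.01176923]
 [-0.98604153  0.01455767 -0.16586191]
 [ 0.16600821  0.00948493 -0.98607875]] [  34.85697287  521.6164467  1165.52893336]
```

View pics/scene0.png

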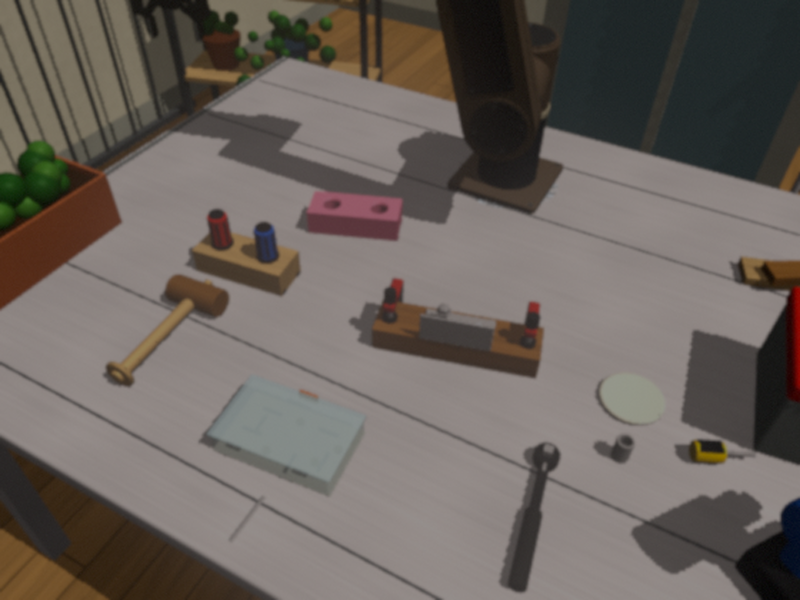

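View pics/top0.png

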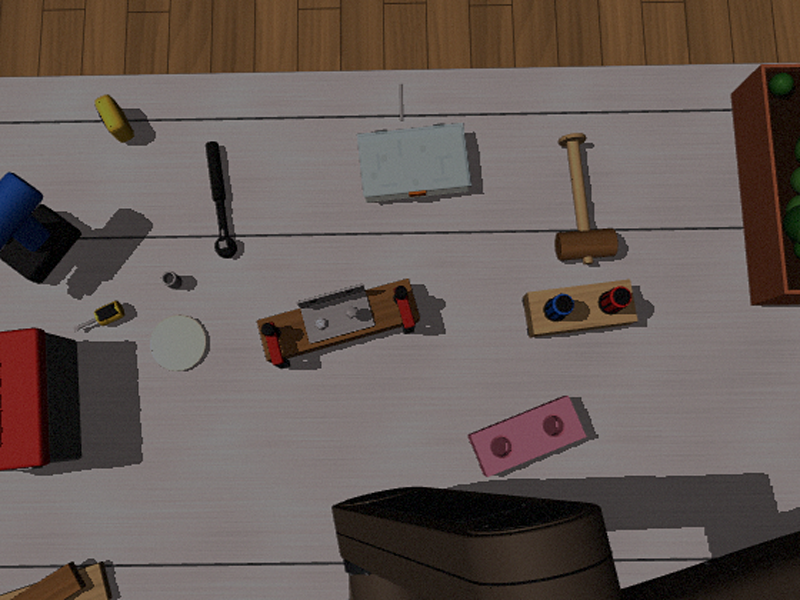

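The scene and top pictures show the wooden rack with red at top (617,297) and blue at (560,305). The batten's standing screw is at top (357,313) and scene (443,311). Next, enlarged crops.

```bash
python3 - <<'E'
import cv2,numpy as np
def crop(n,x0,y0,w,h,W,H):
    p=np.load(f"{n}0.npz")["pixels"][y0:y0+h,x0:x0+w,::-1]
    return cv2.resize(p,(W,H),interpolation=cv2.INTER_CUBIC)
# top: rack (x365-455,y190-240); batten (175-305,185-260)
im=np.zeros((600,800,3),np.uint8)
im[:300,:400]=crop("top",365,185,80,60,400,300)
im[:300,400:]=crop("top",208,192,80,60,400,300)   # 5x
im[300:,:400]=crop("scene",130,140,80,60,400,300)
im[300:,400:]=crop("scene",270,190,80,60,400,300)
cv2.imwrite("pics/c1.png",im)
E
```

```text
(no output)
```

View pics/c1.png

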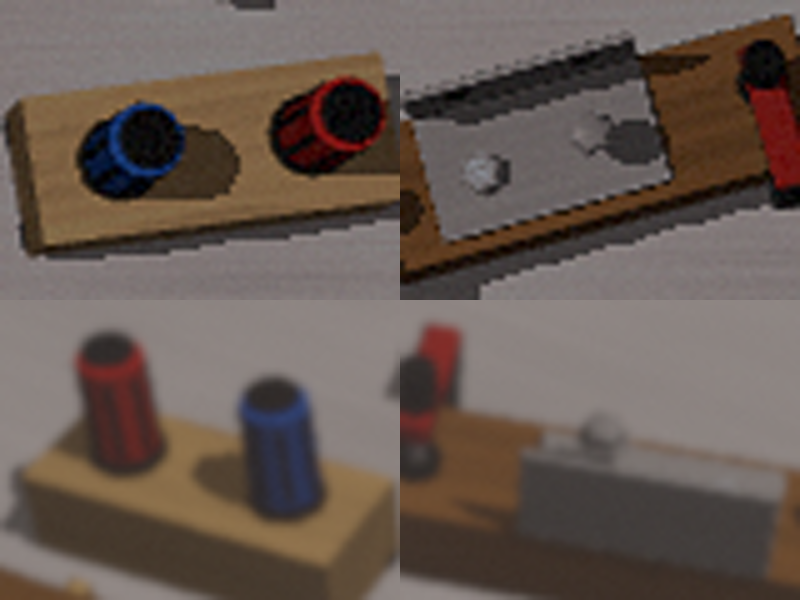

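Crop: red cap centre at top (435.6,206.8) and scene (151.7,150); screw crown at top (246.3,218.4) and scene (310.2,216).

```bash
cat >h.py <<'E'
import numpy as np,cv2
def load(n): return dict(np.load(f"{n}0.npz"))
def cloud(c):
    v,u=np.mgrid[:420,:560];d=c["range_z"]
    P=np.stack([(u-c["cx"])/c["fx"]*d,(v-c["cy"])/c["fy"]*d,d],-1)
    return (P-c["t"])@c["R"]   # R^T (p-t)
def tri(cs,ps):
    A=[];b=[]
    for c,(u,v) in zip(cs,ps):
        r=c["R"].T@np.array([(u-c["cx"])/c["fx"],(v-c["cy"])/c["fy"],1]);r/=np.linalg.norm(r)
        o=-c["R"].T@c["t"];M=np.eye(3)-np.outer(r,r);A.append(M);b.append(M@o)
    X=np.linalg.lstsq(np.vstack(A),np.hstack(b),rcond=None)[0]
    return X,[np.linalg.norm(M@X-bb) for M,bb in zip(A,b)]
E
python3 - <<'E'
from h import *
np.set_printoptions(precision=2,suppress=True)
T,S=load("top"),load("scene")
print("cap",tri([T,S],[(435.6,206.8),(151.7,150)]));print("bluecap",tri([T,S],[(365+146/5-.4,185+136/5-.4),(130+273/5-.4,140+93/5-.4)]))
print("screw",tri([T,S],[(246.3,218.4),(310.2,216)]))
for n,c in(("T",T),("S",S)):
    P=cloud(c);ok=c["range_z"]>0
    cap=tri([T,S],[(435.6,206.8),(151.7,150)])[0];scr=tri([T,S],[(246.3,218.4),(310.2,216)])[0]
    for nm,ctr,rad,lo,hi in(("rack",cap,140,42,53),("batten",scr,190,40,54),("captop",cap,25,110,125),("bluetop",cap+[25,85,0],40,110,125),("crown",scr,15,66,95),("work",scr,400,-10,10)):
        m=ok&(np.hypot(P[...,0]-ctr[0],P[...,1]-ctr[1])<rad)&(P[...,2]>lo)&(P[...,2]<hi)
        q=P[m]
        if len(q)>3:
            r=cv2.minAreaRect(q[:,:2].astype(np.float32));print(n,nm,len(q),"med",np.median(q,0),"mean",q.mean(0),"max",q.max(0)[2],"rect",np.round(r[0],1),np.round(r[1],1),round(r[2],1))
E
```

```text
cap (array([ 510.58, -336.85,  108.72]), [np.float64(2.0212180594916624), np.float64(2.021218059491833)])
bluecap (array([ 501.25, -244.86,  112.1 ]), [np.float64(0.06338468569684448), np.float64(0.06338468569707685)])
screw (array([496.71,  83.39,  75.73]), [np.float64(0.20166266409974928), np.float64(0.20166266409961994)])
T rack 2003 med [ 518.23 -293.53   48.94] mean [ 532.41 -290.33   48.73] max 52.9930313804568 rect [ 550.9 -284.8] [162.7 172.9] 6.4
T batten 2671 med [489.64 109.02  47.6 ] mean [489.87 108.37  47.62] max 53.98397482387055 rect [483.9 106.8] [ 84.4 259.9] 15.0
T captop 164 med [ 509.77 -333.03  115.57] mean [ 509.35 -332.8   115.25] max 121.78908657266544 rect [ 509.9 -334.2] [31.6 30.1] 81.2
T bluetop 88 med [ 504.94 -245.2   114.79] mean [ 505.2  -245.47  115.17] max 122.05753943415542 rect [ 506.  -245.8] [30.7 16.9] 89.2
T crown 79 med [496.12  83.73  83.46] mean [496.17  84.42  82.93] max 90.85839981936535 rect [497.4  84.9] [20.8 21. ] 49.7
T work 67194 med [472.28 124.55   1.24] mean [489.48 104.76   1.29] max 9.999789218587539 rect [511.7  89.3] [767.4 798.9] 19.8
S rack 1347 med [ 530.16 -291.45   46.61] mean [ 542.34 -286.29   46.56] max 52.95395812380599 rect [ 550.9 -284.5] [162.9 172.2] 5.5
S batten 1827 med [494.19 125.22  44.4 ] mean [497.74 116.21  45.16] max 53.96328577454021 rect [494.  109.5] [ 80.7 259.9] 14.8
S captop 74 med [ 515.46 -331.04  113.45] mean [ 514.48 -331.63  113.35] max 116.80878070527704 rect [ 513.5 -331.6] [28.4 26.4] 63.1
S bluetop 59 med [ 506.39 -244.13  113.61] mean [ 507.15 -243.25  113.47] max 116.36757404801224 rect [ 506.7 -243.2] [20.7 26.9] 2.8
S crown 75 med [503.6   86.89  81.59] mean [502.61  86.47  80.42] max 86.08253649690505 rect [501.8  85.6] [17.7 21.8] 24.3
S work 65002 med [592.07 162.33  -0.76] mean [564.62 142.4   -0.6 ] max 9.991359121704244 rect [502.3  89.9] [782.8 798.8] 51.8
```

>>> {"fn": "play_rows", "kwargs": {
  "increments": "46.6 -23.9 0 0 0 0 1;46.6 -23.9 0 0 0 0 1;46.6 -23.9 0 0 0 0 1;46.6 -23.9 0 0 0 0 1;46.6 -23.9 0 0 0 0 1;46.6 -23.9 0 0 0 0 1;46.6 -23.9 0 0 0 0 1;46.6 -23.9 0 0 0 0 1;0 0 0 0 0 -0.183 1;0 0 0 0 0 -0.183 1;0 0 0 0 0 -0.183 1;0 0 0 0 0 -0.183 1"
}}

```text
clock: 1.6
tcp_pos: [511.9, -332.5, 241.6]
eef_rot: [-0.001, 0.859, 0.512, -0.0]
ft_force: [1.2, 0.0, 0.3]
finger_gap: 85.3
grip_force: 0.0
```

>>> {"fn": "play_rows", "kwargs": {
  "increments": "0 0 0 0 0 -0.183 1;0 0 0 0 0 -0.183 1;0 0 0 0 0 -0.183 1;0 0 0 0 0 -0.183 1;0 0 0 0 0 -0.183 1;0 0 0 0 0 -0.183 1;0 0 0 0 0 -0.183 1;0 0 0 0 0 -0.183 1;0 0 0 0 0 -0.183 1;0 0 0 0 0 -0.183 1;0 0 0 0 0 -0.183 1;0 0 0 0 0 0 1"
}}

```text
clock: 3.1
tcp_pos: [511.9, -332.7, 241.7]
eef_rot: [-0.0, 0.03, 1.0, 0.0]
ft_force: [0.3, 0.4, -0.2]
finger_gap: 85.6
grip_force: 0.0
```

```bash
cat >>h.py <<'E'
def st():
    from rig import get_obs
    o=get_obs();w,x,y,z=o["eef_rot"]
    from scipy.spatial.transform import Rotation as Ro
    R=Ro.from_quat([x,y,z,w]).as_matrix()
    np.set_printoptions(precision=3,suppress=True)
    print("t",round(o["clock"],2),"q",o["joint_positions"],"p",o["tcp_pos"],"A",np.degrees(np.arctan2(R[1,0],R[0,0])),"zax",R[:,2],"F",o["ft_force"],"M",o["wrist_torque"],"gap",o["finger_gap"],"gf",o["grip_force"])
    return o,R
E
python3 -c "
from h import *
o,R=st();print(R.T@(np.array([512,-332.7,0])-o['tcp_pos']))"
```

```text
t 3.1 q [-0.742  0.147  1.742  0.     1.254 -2.252] p [ 511.863 -332.666  241.738] A 176.51268338954438 zax [-0.001  0.001 -1.   ] F [ 0.297  0.388 -0.206] M [-0.037  0.029  0.   ] gap 85.56944694633059 gf 0.0
[ -0.338  -0.191 241.738]
```

>>> {"fn": "play_rows", "kwargs": {
  "increments": "0 0 30 0 0 0 1;0 0 30 0 0 0 1;0 0 30 0 0 0 1;0 0 30 0 0 0 1;0 0 25 0 0 0 1;0 0 18.5 0 0 0 1;0 0 0 0 0 0 1;0 0 0 0 0 0 1"
}}

```text
clock: 4.1
tcp_pos: [512.7, -333.4, 79.9]
eef_rot: [0.001, 0.03, 1.0, -0.001]
ft_force: [1.1, -0.0, 0.4]
finger_gap: 85.7
grip_force: 0.0
```

```bash
python3 - <<'E'
from h import *
from rig import *
st()
im=np.zeros((600,800,3),np.uint8)
for i,(n,x0,y0) in enumerate((("top",380,160),("scene",110,110))):
    c=read_camera(n);np.savez(n+"1.npz",**c)
    im[:,400*i:400*i+400]=cv2.resize(c["pixels"][y0:y0+120,x0:x0+80,::-1],(400,600),interpolation=cv2.INTER_CUBIC)
cv2.imwrite("pics/c2.png",im)
E
```

```text
t 4.1 q [-0.742  0.328  1.845 -0.     0.966 -2.254] p [ 512.708 -333.402   79.873] A 176.59502996951824 zax [ 0.001 -0.001 -1.   ] F [ 1.1   -0.045  0.426] M [0.002 0.018 0.012] gap 85.71262631254007 gf 0.0
```

View pics/c2.png

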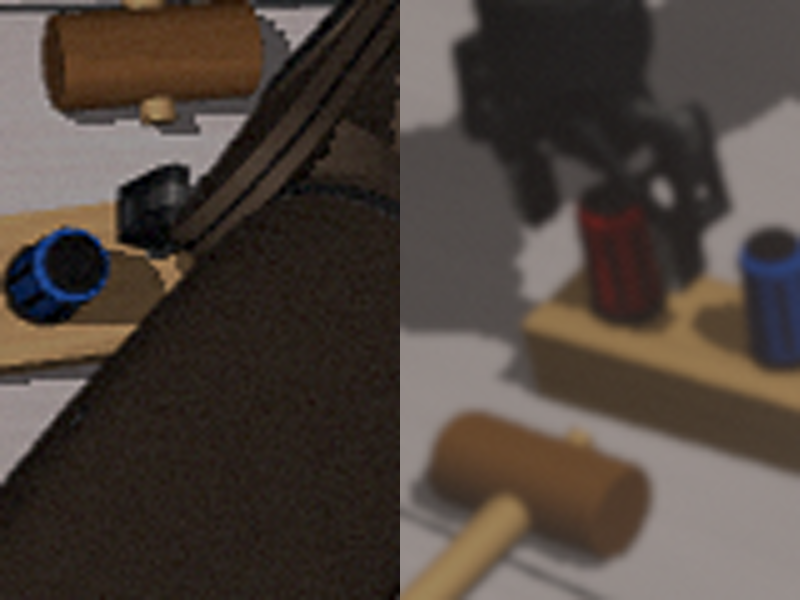

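The scene half shows the red handle (620,255) between the open fingers, and blue is clear. I'll close on it.

>>> {"fn": "play_rows", "kwargs": {
  "increments": "0 0 2 0 0 0 0.4;0 0 0 0 0 0 0.3;0 0 0 0 0 0 0.2;0 0 0 0 0 0 0.2;0 0 0 0 0 0 0.2;0 0 0 0 0 0 0.2;0 0 0 0 0 0 0.2;0 0 0 0 0 0 0.2",
  "grip_force": 60
}}

```text
clock: 5.2
tcp_pos: [512.3, -333.1, 77.2]
eef_rot: [0.0, 0.029, 1.0, -0.0]
ft_force: [-0.0, 0.6, 3.0]
finger_gap: 33.1
grip_force: 59.6
```

```bash
python3 -c "
from h import *
st()"
```

```text
t 5.2 q [-0.742  0.332  1.847  0.     0.963 -2.254] p [ 512.32  -333.059   77.19 ] A 176.6357953233928 zax [ 0.001 -0.    -1.   ] F [-0.017  0.565  3.011] M [ 0.053  0.003 -0.029] gap 33.10797461009077 gf 59.56185758113861
```

>>> {"fn": "play_rows", "kwargs": {
  "increments": "0 0 -4 0 0 0 0;0 0 -10 0 0 0 0;0 0 -15 0 0 0 0;0 0 -20 0 0 0 0;0 0 -25 0 0 0 0;0 0 -30 0 0 0 0;0 0 -30 0 0 0 0;0 0 -16 0 0 0 0;0 0 0 0 0 0 0"
}}

```text
clock: 6.32
tcp_pos: [512.7, -333.4, 229.1]
eef_rot: [0.001, 0.029, 1.0, -0.001]
ft_force: [-0.7, 0.3, -1.7]
finger_gap: 32.7
grip_force: 59.6
```

```bash
python3 -c "
from h import *
o,R=st();print(R.T@(np.array([498,84.5,0])-o['tcp_pos']))"
```

```text
t 6.33 q [-0.742  0.157  1.754  0.     1.227 -2.254] p [ 512.691 -333.388  229.061] A 176.63396705419896 zax [ 0.003 -0.003 -1.   ] F [-0.747  0.325 -1.698] M [-0.018 -0.044 -0.04 ] gap 32.69391067354172 gf 59.64418172836304
[ 39.881 416.855 227.939]
```

>>> {"fn": "play_rows", "kwargs": {
  "increments": "3.92 41.64 0 0 0 0 0;3.92 41.64 0 0 0 0 0;3.92 41.64 0 0 0 0 0;3.92 41.64 0 0 0 0 0;3.92 41.64 0 0 0 0 0;3.92 41.64 0 0 0 0 0;3.92 41.64 0 0 0 0 0;3.92 41.64 0 0 0 0 0;3.92 41.64 0 0 0 0 0;3.92 41.64 0 0 0 0 0;0 0 0 0 0 -0.172 0;0 0 0 0 0 -0.172 0"
}}

```text
clock: 7.82
tcp_pos: [496.3, 85.9, 225.0]
eef_rot: [-0.002, -0.146, 0.989, 0.0]
ft_force: [-0.2, -0.2, -1.8]
finger_gap: 32.7
grip_force: 60.2
```

>>> {"fn": "play_rows", "kwargs": {
  "increments": "0 0 0 0 0 -0.172 0;0 0 0 0 0 -0.172 0;0 0 0 0 0 -0.172 0;0 0 0 0 0 -0.172 0;0 0 0 0 0 -0.172 0;0 0 40 0 0 0 0;0 0 0 0 0 0 0;0 0 0 0 0 0 0"
}}

```text
clock: 8.82
tcp_pos: [497.3, 85.1, 186.8]
eef_rot: [-0.0, -0.542, 0.841, 0.0]
ft_force: [0.4, -0.1, -1.2]
finger_gap: 33.1
grip_force: 60.3
```

```bash
python3 - <<'E'
from h import *
from rig import *
st()
im=np.zeros((600,800,3),np.uint8)
for i,(n,x0,y0,w) in enumerate((("top",208,170,80),("scene",270,130,80))):
    c=read_camera(n);np.savez(n+"2.npz",**c)
    im[:,400*i:400*i+400]=cv2.resize(c["pixels"][y0:y0+120,x0:x0+w,::-1],(400,600),interpolation=cv2.INTER_CUBIC)
cv2.imwrite("pics/c3.png",im)
E
```

```text
t 8.82 q [-0.032 -0.038  2.04   0.     1.141 -2.748] p [497.312  85.103 186.828] A -114.38850898544429 zax [-0.001  0.    -1.   ] F [ 0.357 -0.112 -1.176] M [ 0.004 -0.034  0.007] gap 33.05918175127252 gf 60.26067137718201
```

View pics/c3.png

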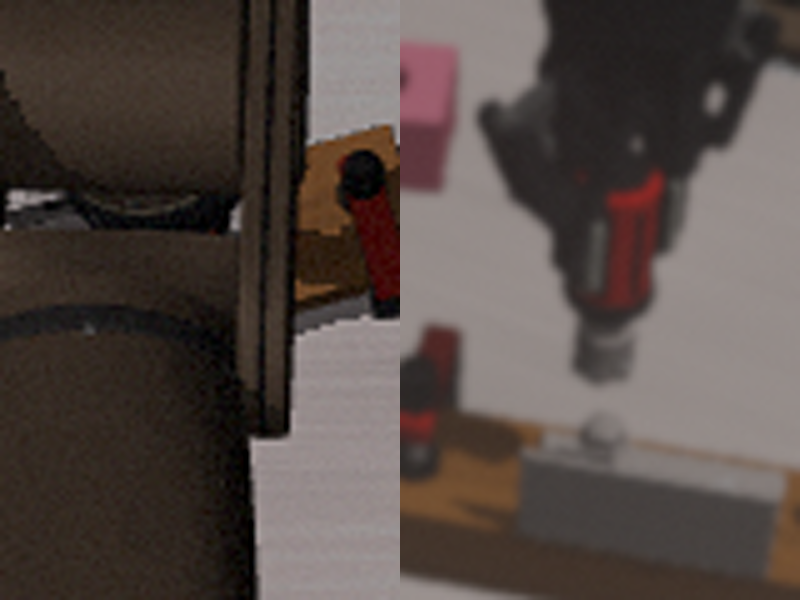

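Scene half: socket mouth centre at about (603,372), directly above the screw at (603,433). The arm hides the top view, so I'll fit the socket and screw from the scene depth, zoomed in.

```bash
python3 - <<'E'
from h import *
from rig import *
from scipy.optimize import least_squares
c=dict(np.load("scene2.npz"));cs=[c]+[read_camera("scene") for _ in range(7)]
c["range_z"]=np.median([k["range_z"] for k in cs],0);c["pixels"]=np.mean([k["pixels"] for k in cs],0).astype(np.uint8)
np.savez("scene2m.npz",**c)
R,t=c["R"],c["t"]
def pj(X):
    p=R@np.array(X,float)+t;return c["fx"]*p[0]/p[2]+c["cx"],c["fy"]*p[1]/p[2]+c["cy"]
print("mouth pred",pj([497.3,85.1,117.6]),"body top",pj([497.3,85.1,141.6]),"cap",pj([497.3,85.1,224.6]),"crown",pj([497.3,85.1,85.4]))
P=cloud(c)
v,u=np.mgrid[:420,:560]
np.set_printoptions(precision=1,suppress=True,linewidth=200)
print("z socket rows");print(P[193:222,305:318,2][::2]);
print("range");print(c["range_z"][193:222,303:319])
x0,y0=290,185
im=cv2.resize(c["pixels"][y0:y0+45,x0:x0+45,::-1],(600,600),interpolation=cv2.INTER_CUBIC)
im=cv2.convertScaleAbs(im,alpha=1.5)
cv2.imwrite("pics/c4.png",im)
E
```

```text
mouth pred (np.float64(311.91121068363026), np.float64(202.43251714698835)) body top (np.float64(312.6393760154054), np.float64(194.03752290626744)) cap (np.float64(315.3599057198752), np.float64(162.67262512260436)) crown (np.float64(310.97157538002546), np.float64(213.26554176093217))
z socket rows
[[ 69.1 159.6 160.4 161.9 162.  162.7 161.8 162.3 162.2 162.2 162.  160.8 160.1]
 [141.6 142.6 144.  146.1 147.4 147.7 148.6 148.8 147.8 146.8 143.6 142.5  -1.1]
 [137.9 140.7 142.1 141.4 141.3 142.4 142.9 142.9 141.8 142.9 141.3 140.3  -2.1]
 [133.6 135.2 137.7 138.1 139.8 139.8 140.3 140.1 139.7 138.4 136.6 133.7  -1.2]
 [127.1 129.4 132.4 133.9 133.8 135.2 134.4 134.  132.7 132.2 130.6 127.6  -1.6]
 [123.2 123.9 126.8 127.2 127.4 128.9 128.9 128.6 128.1 126.8 126.4 118.9  -1.1]
 [ -0.6 119.5 121.3 122.2 123.7 124.1 122.7 123.3 121.2 120.9 119.7  -1.5  -1.1]
 [ -1.6  -1.3  -1.7  -0.3  -0.   -1.2  -1.1  -1.6  -1.2  -1.4  -0.6  -1.   -0.9]
 [ -0.3  -1.1  -1.6  -1.2  -1.4  -0.7  -0.9  -1.9  -1.3  -1.7  -1.9  -1.9  -1.4]
 [ -0.9  -2.4  -2.   -1.   -1.5  -1.1  -2.2  -1.9  -2.8  -1.6  -2.1  
[... 3059 characters left out ...]
3 1136.7]
 [1070.4 1070.8 1070.9 1024.6 1016.2 1015.8 1014.5 1014.2 1013.6 1015.2 1015.6 1017.  1026.6 1136.5 1134.4 1135.5]
 [1062.5 1063.2 1023.2 1024.6 1018.  1013.8 1014.7 1011.2 1012.6 1015.4 1014.6 1017.8 1024.3 1133.5 1134.2 1133.8]
 [1062.6 1061.6 1060.1 1022.5 1019.7 1014.8 1013.7 1014.4 1012.3 1012.8 1016.4 1019.6 1021.  1067.6 1067.6 1068.6]
 [1059.2 1059.8 1058.6 1018.9 1019.6 1016.4 1016.2 1016.3 1015.2 1015.9 1019.3 1020.4 1018.1 1059.1 1059.8 1060.5]
 [1055.5 1057.2 1056.2 1057.2 1018.2 1017.1 1017.2 1016.9 1017.9 1018.  1016.5 1018.5 1057.1 1057.3 1056.  1057.5]
 [ 989.7 1054.9 1053.4 1053.9 1054.7 1033.5 1016.4 1015.9 1016.  1016.9 1055.2 1054.6 1054.  1054.2 1055.8 1054.8]]
```

View pics/c4.png

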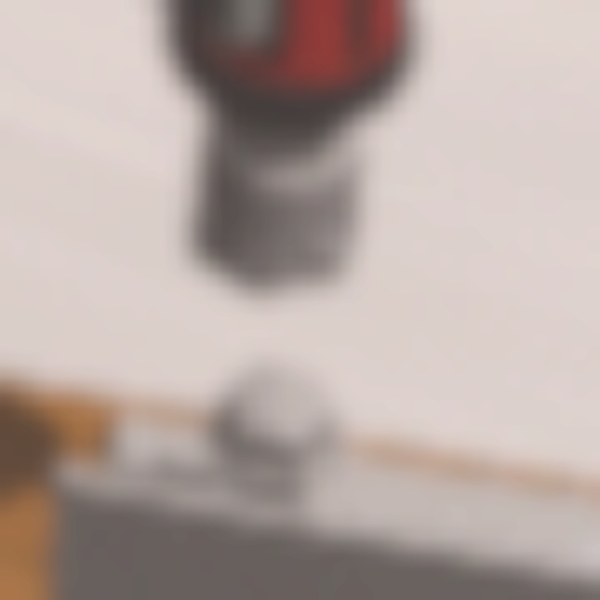

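```bash
cat >>h.py <<'E'
from scipy.optimize import least_squares
def fit(P,prof,x0):
    prof=np.array(prof,float);a,b=prof[:-1],prof[1:];d=b-a
    def res(p):
        q=np.stack([np.hypot(P[:,0]-p[0],P[:,1]-p[1]),P[:,2]-p[2]],-1)[:,None]
        s=np.clip(((q-a)*d).sum(-1)/(d*d).sum(-1),0,1)
        return np.linalg.norm(q-a-s[...,None]*d,axis=-1).min(1)
    r=least_squares(res,x0,loss="soft_l1");return r.x,np.median(res(r.x)),len(P)
SCREW=[(11.5,0),(11.5,1.8),(8.9,1.8),(8.9,8.8),(7,10.4),(0,10.4)]
DRV=[(14.3,0),(13.7,3),(13.5,24)]
def sel(P,x,y,r,lo,hi):
    m=(np.hypot(P[...,0]-x,P[...,1]-y)<r)&(P[...,2]>lo)&(P[...,2]<hi);return P[m]
E
python3 - <<'E'
from h import *
np.set_printoptions(precision=2,suppress=True)
for n in("scene2m","scene2","scene0","top0"):
    P=cloud(dict(np.load(n+".npz")))
    print(n,"screw",fit(sel(P,498,86,16,70,92),SCREW,[498,86,75]))
    if "2" in n: print("drv",fit(sel(P,497,85,17,119,139),DRV,[497,85,117]),"bol/grip",fit(sel(P,497,85,24,166,180),[(17,40),(17,110)],[497,85,117]))
P=cloud(dict(np.load("top0.npz")));print(fit(sel(P,510,-334,30,60,130),[(17,47),(17,102),(15,107),(0,107)],[511,-334,8]))
P=cloud(dict(np.load("scene0.npz")));print(fit(sel(P,512,-332,30,60,130),[(17,47),(17,102),(15,107),(0,107)],[511,-334,8]))
E
```

```text
scene2m screw (array([499.8 ,  84.99,  73.98]), np.float64(0.37849585022760923), 78)
drv (array([499.24,  81.61, 114.39]), np.float64(0.3356849917221213), 79) bol/grip (array([499.8 ,  82.11, 117.  ]), np.float64(0.3427060194878262), 60)
scene2 screw (array([499.64,  85.07,  74.27]), np.float64(0.6383158390113467), 78)
drv (array([498.64,  81.68, 118.86]), np.float64(0.5565888541854979), 80) bol/grip (array([499.67,  82.26, 117.  ]), np.float64(0.7016336134577248), 60)
scene0 screw (array([499.74,  85.13,  73.78]), np.float64(0.5992862322373518), 78)
top0 screw (array([497.64,  83.81,  76.53]), np.float64(1.1441349785620876), 79)
(array([ 510.45, -334.87,    9.6 ]), np.float64(0.7795427462881293), 289)
(array([ 512.33, -334.07,    6.49]), np.float64(0.9464900399958438), 336)
```

>>> {"fn": "play_rows", "kwargs": {
  "increments": "-3.3 0.8 0 0 0 0 0;0 0 12 0 0 0 0;0 0 12 0 0 0 0;0 0 5 0 0 0 0;0 0 1 0 0 0 0;0 0 0 0 0 0 0;0 0 0 0 0 0 0"
}}

```text
clock: 10.15
tcp_pos: [498.4, 88.4, 157.3]
eef_rot: [0.0, -0.542, 0.84, -0.0]
ft_force: [-1.1, 0.7, -1.5]
finger_gap: 32.7
grip_force: 60.3
```

```bash
cat >chk.py <<'E'
from h import *
from rig import *
import sys
np.set_printoptions(precision=2,suppress=True)
o,R=st();k=[read_camera("scene") for _ in range(3)];c=k[0]
c["range_z"]=np.median([a["range_z"] for a in k],0)
P=cloud(c);p=o["tcp_pos"];z=p[2]-69.2
print("drv",fit(sel(P,499.7,85,18,z+2,z+20),DRV,[499,84,z])[:2],"grip",fit(sel(P,499,85,24,z+49,z+63),[(17,40),(17,110)],[499,84,z])[:2])
E
python3 chk.py
```

```text
t 10.15 q [-0.025  0.001  2.06  -0.     1.08  -2.741] p [498.39   88.427 157.294] A -114.3838727549009 zax [ 0.001 -0.    -1.   ] F [-1.097  0.717 -1.454] M [-0.    -0.045  0.019] gap 32.70299443918541 gf 60.26015639305115
drv (array([499.284,  85.104,  88.379]), np.float64(0.5693547529601144)) grip (array([500.063,  85.617,  88.094]), np.float64(0.5140150215927459))
```

>>> {"fn": "play_rows", "kwargs": {
  "increments": "0 0 1 0 0 0 0;0 0 1 0 0 0 0;0 0 0.5 0 0 0 0;0 0 0 0 0 0 0"
}}

```text
clock: 10.8
tcp_pos: [498.0, 88.4, 154.2]
eef_rot: [-0.0, -0.542, 0.84, 0.0]
ft_force: [-0.2, 0.5, -2.5]
finger_gap: 33.2
grip_force: 60.3
```

>>> {"fn": "play_rows", "kwargs": {
  "increments": "0 0 0.5 0 0 0 0;0 0 0.5 0 0 0 0;0 0 0 0 0 0 0"
}}

```text
clock: 11.18
tcp_pos: [498.0, 88.4, 153.3]
eef_rot: [-0.0, -0.542, 0.841, 0.0]
ft_force: [0.6, -0.1, -1.7]
finger_gap: 32.9
grip_force: 60.3
```

>>> {"fn": "play_rows", "kwargs": {
  "increments": "0 0 0.5 0 0 0 0;0 0 0 0 0 0 0"
}}

```text
clock: 11.42
tcp_pos: [498.0, 88.4, 152.8]
eef_rot: [-0.0, -0.542, 0.84, 0.0]
ft_force: [-0.8, -0.5, -1.0]
finger_gap: 32.6
grip_force: 60.3
```

No contact yet at 1.4 mm overlap; continuing in half-mm steps.

>>> {"fn": "play_rows", "kwargs": {
  "increments": "0 0 0.5 0 0 0 0;0 0 0.5 0 0 0 0;0 0 0 0 0 0 0"
}}

```text
clock: 11.8
tcp_pos: [498.0, 88.4, 151.8]
eef_rot: [-0.0, -0.542, 0.84, 0.0]
ft_force: [-0.6, -0.3, -2.3]
finger_gap: 32.8
grip_force: 60.3
```

>>> {"fn": "play_rows", "kwargs": {
  "increments": "0 0 0.5 0 0 0 0;0 0 0.5 0 0 0 0;0 0 0 0 0 0 0"
}}

```text
clock: 12.18
tcp_pos: [498.1, 88.4, 150.9]
eef_rot: [-0.0, -0.542, 0.84, -0.0]
ft_force: [-0.1, 0.9, -0.5]
finger_gap: 32.7
grip_force: 60.3
```

>>> {"fn": "play_rows", "kwargs": {
  "increments": "0 0 0.5 0 0 0 0;0 0 0.5 0 0 0 0;0 0 0 0 0 0 0"
}}

```text
clock: 12.55
tcp_pos: [498.2, 88.5, 150.5]
eef_rot: [0.0, -0.542, 0.84, -0.0]
ft_force: [-2.4, 0.3, 4.0]
finger_gap: 32.7
grip_force: 60.6
```

>>> {"fn": "play_rows", "kwargs": {
  "increments": "0 0 0 0 0 0.04 0;0 0 0 0 0 0 0"
}}

```text
clock: 12.8
tcp_pos: [498.4, 88.3, 150.4]
eef_rot: [0.0, -0.525, 0.851, -0.0]
ft_force: [-1.5, -0.9, 4.8]
finger_gap: 32.9
grip_force: 60.6
```

```bash
python3 - <<'E'
from h import *
for i in range(3): st()
for n in("top0","scene0"):
    c=dict(np.load(n+".npz"));P=cloud(c)
    B=sel(P,490,108,150,42 if n[0]=="s" else 44,51)
    q=P[(P[...,2]>41)&(P[...,2]<53)&(P[...,0]<536+.0*P[...,1])&(P[...,0]>440)&(P[...,1]<-180)&(P[...,1]>-400)]
    print(n,"rack",cv2.minAreaRect(q[:,:2].astype(np.float32)),"batten",cv2.minAreaRect(B[:,:2].astype(np.float32)))
    print("blue",fit(sel(P,505,-245,30,60,130),[(17,47),(17,102),(15,107),(0,107)],[505,-245,8])[0])
E
```

```text
t 12.8 q [-0.025  0.01   2.065 -0.     1.066 -2.702] p [498.377  88.325 150.41 ] A -116.64048578573647 zax [ 0.001 -0.    -1.   ] F [-1.456 -0.907  4.758] M [-0.085  0.405 -0.031] gap 32.94596319284126 gf 60.63313007354736
t 12.8 q [-0.025  0.01   2.065 -0.     1.066 -2.702] p [498.377  88.325 150.41 ] A -116.64048578573647 zax [ 0.001 -0.    -1.   ] F [-1.456 -0.907  4.758] M [-0.085  0.405 -0.031] gap 32.94596319284126 gf 60.63313007354736
t 12.8 q [-0.025  0.01   2.065 -0.     1.066 -2.702] p [498.377  88.325 150.41 ] A -116.64048578573647 zax [ 0.001 -0.    -1.   ] F [-1.456 -0.907  4.758] M [-0.085  0.405 -0.031] gap 32.94596319284126 gf 60.63313007354736
top0 rack ((505.1841735839844, -289.9533386230469), (70.65547180175781, 172.90310668945312), 6.398786544799805) batten ((483.7959899902344, 107.1223373413086), (84.02507019042969, 259.2303771972656), 15.068948745727539)
blue [ 499.946 -245.298    8.988]
scene0 rack ((506.0606689453125, -288.8085021972656), (72.7183837890625, 172.2403106689453), 5.483764171600342) batten ((492.912841796875, 109.36643981933594), (78.63707733154297, 259.54888916015625), 14.811944961547852)
blue [ 502.135 -244.539    6.404]
```

>>> {"fn": "play_rows", "kwargs": {
  "increments": "0.3 0.6 0 0 0 0 0;0 0 0.3 0 0 0 0;0 0 0 0 0 0 0"
}}

```text
clock: 13.18
tcp_pos: [498.1, 88.3, 150.2]
eef_rot: [0.001, -0.525, 0.851, -0.001]
ft_force: [0.2, -1.4, 5.0]
finger_gap: 32.8
grip_force: 60.6
```

```bash
python3 chk.py
```

```text
t 13.18 q [-0.025  0.009  2.066 -0.     1.064 -2.701] p [498.12   88.328 150.246] A -116.6633751074111 zax [ 0.002 -0.    -1.   ] F [ 0.193 -1.396  4.957] M [-0.134  0.149  0.036] gap 32.82581702425154 gf 60.633816719055176
drv (array([499.29 ,  84.843,  81.676]), np.float64(0.5344376260447096)) grip (array([499.655,  85.584,  81.046]), np.float64(0.5691595853408629))
```

>>> {"fn": "play_rows", "kwargs": {
  "increments": "0 0 0 0 0 0.06 0;0 0 0 0 0 0.06 0;0 0 0 0 0 0 0"
}}

```text
clock: 13.7
tcp_pos: [498.0, 88.3, 149.9]
eef_rot: [0.001, -0.473, 0.881, -0.001]
ft_force: [-0.3, -0.9, -0.4]
finger_gap: 32.8
grip_force: 60.5
```

>>> {"fn": "play_rows", "kwargs": {
  "increments": "0 0 0 0 0 0.06 0;0 0 0 0 0 0.06 0;0 0 0 0 0 0 0"
}}

```text
clock: 14.08
tcp_pos: [497.7, 88.1, 148.9]
eef_rot: [0.0, -0.42, 0.908, -0.001]
ft_force: [2.4, -1.8, -1.9]
finger_gap: 32.9
grip_force: 60.3
```

```bash
python3 chk.py
```

```text
t 14.07 q [-0.025  0.01   2.068 -0.001  1.062 -2.463] p [497.705  88.117 148.89 ] A -130.33682906999732 zax [ 0.001 -0.001 -1.   ] F [ 2.432 -1.79  -1.893] M [-0.389 -0.619 -0.015] gap 32.91254475112541 gf 60.270822644233704
drv (array([498.524,  85.044,  79.713]), np.float64(0.6139247072448102)) grip (array([498.904,  85.766,  79.69 ]), np.float64(0.6940012771460164))
```

It dropped in. Next I'll centre it laterally and seat it.

>>> {"fn": "play_rows", "kwargs": {
  "increments": "0 -0.6 0 0 0 0 0;0 0 0.5 0 0 0 0;0 0 0.5 0 0 0 0;0 0 0 0 0 0 0"
}}

```text
clock: 14.72
tcp_pos: [497.9, 88.1, 148.8]
eef_rot: [-0.0, -0.419, 0.908, 0.0]
ft_force: [1.9, -2.0, -0.2]
finger_gap: 33.2
grip_force: 60.2
```

>>> {"fn": "play_rows", "kwargs": {
  "increments": "0 0 0.5 0 0 0 0;0 0 0.3 0 0 0 0;0 0 0 0 0 0 0"
}}

```text
clock: 15.1
tcp_pos: [497.9, 88.0, 147.9]
eef_rot: [0.0, -0.419, 0.908, -0.0]
ft_force: [1.6, -1.3, 1.5]
finger_gap: 33.0
grip_force: 60.1
```

>>> {"fn": "play_rows", "kwargs": {
  "increments": "0 0 0.3 0 0 0 0;0 0 0 0 0 0 0"
}}

```text
clock: 15.35
tcp_pos: [497.9, 88.0, 147.5]
eef_rot: [0.0, -0.419, 0.908, -0.0]
ft_force: [1.8, -1.5, 1.5]
finger_gap: 32.9
grip_force: 60.2
```

>>> {"fn": "play_rows", "kwargs": {
  "increments": "0 -0.6 0.3 0 0 0 0;0 0 0.3 0 0 0 0;0 0 0 0 0 0 0"
}}

```text
clock: 15.72
tcp_pos: [498.0, 87.9, 146.7]
eef_rot: [-0.0, -0.419, 0.908, 0.0]
ft_force: [-0.4, -0.4, 1.6]
finger_gap: 33.1
grip_force: 60.5
```

>>> {"fn": "play_rows", "kwargs": {
  "increments": "0 -0.3 0.3 0 0 0 0;0 0 0.3 0 0 0 0;0 0 0 0 0 0 0"
}}

```text
clock: 16.1
tcp_pos: [498.2, 87.7, 146.1]
eef_rot: [-0.0, -0.419, 0.908, 0.001]
ft_force: [-1.1, 0.8, 1.4]
finger_gap: 32.8
grip_force: 60.7
```

```bash
python3 chk.py
```

```text
t 16.1 q [-0.027  0.016  2.067  0.001  1.059 -2.463] p [498.173  87.73  146.121] A -130.43687771504972 zax [-0.001  0.001 -1.   ] F [-1.12   0.779  1.389] M [ 0.211  0.218 -0.052] gap 32.849896468728616 gf 60.687031745910645
drv (array([498.506,  84.728,  77.483]), np.float64(0.6190653732153397)) grip (array([499.37 ,  85.122,  76.921]), np.float64(0.43504543976652243))
```

>>> {"fn": "play_rows", "kwargs": {
  "increments": "0 0.2 0.3 0 0 0 0;0 0 0.3 0 0 0 0;0 0 0 0 0 0 0"
}}

```text
clock: 16.62
tcp_pos: [498.3, 87.8, 146.0]
eef_rot: [-0.0, -0.419, 0.908, 0.0]
ft_force: [-1.9, 1.6, 5.3]
finger_gap: 32.6
grip_force: 61.0
```

>>> {"fn": "play_rows", "kwargs": {
  "increments": "0 0 0.4 0 0 0 0;0 0 0 0 0 0 0;0 0 0 0 0 0 0"
}}

```text
clock: 17.0
tcp_pos: [498.3, 87.8, 146.0]
eef_rot: [-0.0, -0.419, 0.908, 0.0]
ft_force: [-3.7, 1.6, 6.7]
finger_gap: 32.8
grip_force: 61.1
```

>>> {"fn": "play_rows", "kwargs": {
  "increments": "0 0 0.4 0 0 0 0;0 0 0 0 0 0 0;0 0 0 0 0 0 0"
}}

```text
clock: 17.38
tcp_pos: [498.4, 87.8, 145.9]
eef_rot: [-0.0, -0.419, 0.908, 0.0]
ft_force: [-3.0, 1.7, 8.4]
finger_gap: 32.9
grip_force: 61.2
```

>>> {"fn": "play_rows", "kwargs": {
  "increments": "0 0.5 0.5 0 0 0 0;0 0 0.6 0 0 0 0;0 0 0 0 0 0 0"
}}

```text
clock: 17.75
tcp_pos: [498.4, 87.9, 145.7]
eef_rot: [0.0, -0.419, 0.908, -0.0]
ft_force: [-4.7, 0.3, 10.6]
finger_gap: 33.2
grip_force: 61.6
```

>>> {"fn": "play_rows", "kwargs": {
  "increments": "0.02 -0.24 0 0 0 0.1 0;0.02 -0.24 0.05 0 0 0.1 0;0.02 -0.24 0.07 0 0 0.1 0;0.02 -0.24 0.07 0 0 0.1 0;0 0 0 0 0 0 0"
}}

```text
clock: 18.38
tcp_pos: [499.5, 86.9, 145.6]
eef_rot: [0.001, -0.231, 0.973, -0.001]
ft_force: [-3.0, 0.2, 10.5]
finger_gap: 32.6
grip_force: 61.5
```

```bash
python3 chk.py
```

```text
t 18.38 q [-0.028  0.018  2.066 -0.001  1.055 -2.063] p [499.545  86.925 145.636] A -153.34309835624018 zax [ 0.002 -0.001 -1.   ] F [-3.035  0.211 10.494] M [0.117 0.734 0.051] gap 32.562289955093526 gf 61.456178426742554
drv (array([499.284,  84.217,  72.301]), np.float64(0.5321515789383763)) grip (array([500.301,  85.113,  76.436]), np.float64(0.4534774381399771))
```

>>> {"fn": "play_rows", "kwargs": {
  "increments": "0.5 0.2 0.4 0 0 0 0;0.04 -0.45 0.13 0 0 0.187 0;0.04 -0.45 0.13 0 0 0.187 0;0.04 -0.45 0.13 0 0 0.187 0;0.04 -0.45 0.13 0 0 0.187 0;0 0 0 0 0 0 0"
}}

```text
clock: 19.27
tcp_pos: [499.5, 85.0, 145.1]
eef_rot: [0.001, 0.141, 0.99, -0.0]
ft_force: [-2.8, -0.6, 11.7]
finger_gap: 32.8
grip_force: 61.6
```

```bash
python3 chk.py
```

```text
t 19.27 q [-0.031  0.018  2.068 -0.001  1.053 -1.318] p [499.502  84.998 145.12 ] A 163.7648358143973 zax [ 0.003 -0.001 -1.   ] F [-2.77  -0.628 11.741] M [ 0.094  0.791 -0.032] gap 32.84977307974017 gf 61.5525484085083
drv (array([498.838,  84.313,  71.718]), np.float64(0.5995542240631924)) grip (array([500.017,  84.894,  75.92 ]), np.float64(0.45650034313241683))
```

>>> {"fn": "play_rows", "kwargs": {
  "increments": "0.5 -0.14 0.1 0 0 0 0;0.04 -0.45 0.135 0 0 0.187 0;0.04 -0.45 0.135 0 0 0.187 0;0.04 -0.45 0.135 0 0 0.187 0;0.04 -0.45 0.135 0 0 0.187 0;0.04 -0.45 0.135 0 0 0.187 0;0 0 0 0 0 0 0"
}}

```text
clock: 20.3
tcp_pos: [497.6, 83.4, 144.5]
eef_rot: [0.002, 0.572, 0.82, 0.0]
ft_force: [-2.6, -0.4, 11.8]
finger_gap: 32.8
grip_force: 61.6
```

```bash
python3 chk.py
```

```text
t 20.3 q [-0.035  0.013  2.074 -0.001  1.051 -0.387] p [497.649  83.382 144.475] A 110.1981596163231 zax [ 0.003 -0.001 -1.   ] F [-2.587 -0.362 11.836] M [0.076 0.712 0.009] gap 32.79240403011869 gf 61.60019874572754
drv (array([498.627,  84.761,  71.048]), np.float64(0.5508494309182739)) grip (array([500.287,  85.088,  75.275]), np.float64(0.42049565944769896))
```

>>> {"fn": "play_rows", "kwargs": {
  "increments": "0.04 -0.45 0.135 0 0 0.187 0;0.04 -0.45 0.135 0 0 0.187 0;0.04 -0.45 0.135 0 0 0.187 0;0.04 -0.45 0.135 0 0 0.187 0;0.04 -0.45 0.135 0 0 0.187 0;0.04 -0.45 0.135 0 0 0.187 0;0 0 0 0 0 0 0"
}}

```text
clock: 21.32
tcp_pos: [495.1, 84.0, 143.7]
eef_rot: [0.001, 0.921, 0.39, 0.001]
ft_force: [-2.8, 0.9, 11.5]
finger_gap: 33.0
grip_force: 61.6
```

```bash
python3 chk.py
```

```text
t 21.32 q [-0.034  0.009  2.08  -0.001  1.05   0.736] p [495.124  84.046 143.665] A 45.909800729978194 zax [ 0.003 -0.001 -1.   ] F [-2.825  0.853 11.498] M [0.155 0.681 0.007] gap 33.0039695180298 gf 61.62513256072998
drv (array([498.743,  84.774,  70.416]), np.float64(0.6194723958688323)) grip (array([499.58 ,  85.126,  74.465]), np.float64(0.5750722244299773))
```

>>> {"fn": "play_rows", "kwargs": {
  "increments": "0.04 -0.45 0.14 0 0 0.187 0;0.04 -0.45 0.14 0 0 0.187 0;0.04 -0.45 0.14 0 0 0.187 0;0.04 -0.45 0.14 0 0 0.187 0;0.04 -0.45 0.14 0 0 0.187 0;0.04 -0.45 0.14 0 0 0.187 0;0 0 0 0 0 0 0"
}}

```text
clock: 22.35
tcp_pos: [494.5, 86.4, 142.9]
eef_rot: [0.0, 0.987, -0.16, 0.002]
ft_force: [-3.2, -0.3, 11.0]
finger_gap: 32.8
grip_force: 61.7
```

>>> {"fn": "play_rows", "kwargs": {
  "increments": "0.04 -0.45 0.14 0 0 0.187 0;0.04 -0.45 0.14 0 0 0.187 0;0.04 -0.45 0.14 0 0 0.187 0;0.04 -0.45 0.14 0 0 0.187 0;0.02 -0.36 0.11 0 0 0.15 0;0 0 0 0 0 0 0"
}}

```text
clock: 23.1
tcp_pos: [495.7, 88.0, 142.2]
eef_rot: [-0.0, 0.82, -0.572, 0.001]
ft_force: [-3.8, 0.2, 14.1]
finger_gap: 32.5
grip_force: 61.7
```

```bash
python3 chk.py
```

```text
t 23.1 q [-0.026  0.015  2.077 -0.001  1.048  2.764] p [495.695  88.018 142.191] A -69.81002252431328 zax [ 0.002 -0.001 -1.   ] F [-3.798  0.221 14.072] M [ 0.025  0.887 -0.001] gap 32.474147036904014 gf 61.67510211467743
drv (array([498.738,  84.903,  68.039]), np.float64(0.5794676261711846)) grip (array([499.776,  85.394,  72.991]), np.float64(0.3897573641090819))
```

About 4.8–4.9 rad has been cut by depth, which is near the lower limit. I'll loosen the grip, swing back and regrip to add a bit more.

>>> {"fn": "play_rows", "kwargs": {
  "increments": "-0.2 0.5 -1.4 0 0 0 0;0 0 -1.3 0 0 0 0;0 0 0 0 0 0 0;0 0 0 0 0 0 0.46;0 0 0 0 0 0 0.46;0 0 0 0 0 0 0.46"
}}

```text
clock: 24.0
tcp_pos: [493.3, 88.2, 141.5]
eef_rot: [0.001, 0.82, -0.572, -0.001]
ft_force: [-0.8, 0.2, 0.0]
finger_gap: 39.2
grip_force: 0.0
```

```bash
python3 chk.py
```

```text
t 24.0 q [-0.026  0.012  2.081 -0.     1.05   2.763] p [493.267  88.238 141.499] A -69.79349237965761 zax [-0.002 -0.    -1.   ] F [-0.787  0.242  0.022] M [ 0.036  0.012 -0.007] gap 39.20511012648932 gf 0.0
drv (array([498.564,  85.02 ,  68.015]), np.float64(0.5453882837605094)) grip (array([498.839,  85.385,  72.299]), np.float64(0.3098008138795656))
```

>>> {"fn": "play_rows", "kwargs": {
  "increments": "0.5 -1.3 0 0 0 0 0.46;0.04 0.45 0 0 0 -0.187 0.46;0.04 0.45 0 0 0 -0.187 0.46;0.04 0.45 0 0 0 -0.187 0.46;0.04 0.45 0 0 0 -0.187 0.46;0.04 0.45 0 0 0 -0.187 0.46;0 0 0 0 0 0 0.46;0 0 0 0 0 0 0;0 0 0 0 0 0 0;0 0 0 0 0 0 0",
  "grip_force": 60
}}

```text
clock: 25.4
tcp_pos: [494.0, 86.7, 142.4]
eef_rot: [0.0, 0.99, -0.141, 0.0]
ft_force: [-0.1, -0.3, 1.8]
finger_gap: 32.9
grip_force: 59.3
```

```bash
python3 chk.py
```

```text
t 25.4 q [-0.029  0.011  2.081 -0.     1.05   1.826] p [493.966  86.65  142.437] A -16.265832490185137 zax [ 0. -0. -1.] F [-0.072 -0.284  1.808] M [-0.063  0.083 -0.03 ] gap 32.943839269579605 gf 59.343300461769104
drv (array([498.446,  84.705,  69.051]), np.float64(0.5283394260235388)) grip (array([499.019,  85.399,  73.237]), np.float64(0.617859455147979))
```

>>> {"fn": "play_rows", "kwargs": {
  "increments": "0 0 0.8 0 0 0 0;0 0 0.8 0 0 0 0;0 0 0.5 0 0 0 0;0 0 0 0 0 0 0;0 0 0 0 0 0 0"
}}

```text
clock: 26.18
tcp_pos: [494.4, 86.6, 142.1]
eef_rot: [0.0, 0.99, -0.141, 0.0]
ft_force: [-3.7, -0.2, 10.0]
finger_gap: 32.6
grip_force: 59.7
```

>>> {"fn": "play_rows", "kwargs": {
  "increments": "0.3 0 0.5 0 0 0 0;0.04 -0.45 0.13 0 0 0.187 0;0.04 -0.45 0.14 0 0 0.187 0;0.04 -0.45 0.14 0 0 0.187 0;0.04 -0.45 0.14 0 0 0.187 0;0.04 -0.45 0.14 0 0 0.187 0;0 0 0 0 0 0 0"
}}

```text
clock: 27.05
tcp_pos: [496.0, 88.3, 141.3]
eef_rot: [0.0, 0.82, -0.573, -0.0]
ft_force: [-5.2, -0.1, 13.1]
finger_gap: 32.7
grip_force: 60.0
```

```bash
python3 chk.py
```

```text
t 27.05 q [-0.025  0.018  2.076  0.     1.049  2.765] p [495.966  88.346 141.332] A -69.85467976465195 zax [-0.  0. -1.] F [-5.184 -0.067 13.134] M [-0.045  1.134  0.01 ] gap 32.653368797511455 gf 60.00375509262085
drv (array([498.759,  84.874,  68.053]), np.float64(0.5345181303255938)) grip (array([499.632,  85.387,  72.132]), np.float64(0.3920107389674694))
```

>>> {"fn": "play_rows", "kwargs": {
  "increments": "-0.2 0.6 -1.3 0 0 0 0;0 0 -1.3 0 0 0 0;0 0 -3 0 0 0 0;0 0 -3 0 0 0 0;0 0 -4 0 0 0 0;0 0 -5 0 0 0 0;0 0 -10 0 0 0 0;0 0 -20 0 0 0 0;0 0 -25 0 0 0 0;0 0 -20 0 0 0 0;0 0 0 0 0 0 0"
}}

```text
clock: 28.58
tcp_pos: [496.2, 88.2, 234.1]
eef_rot: [-0.001, 0.82, -0.572, 0.002]
ft_force: [0.2, -0.4, -1.5]
finger_gap: 33.0
grip_force: 60.0
```

>>> {"fn": "play_rows", "kwargs": {
  "increments": "40.15 12.93 0 0 0 0 0;40.15 12.93 0 0 0 0 0;40.15 12.93 0 0 0 0 0;40.15 12.93 0 0 0 0 0;40.15 12.93 0 0 0 0 0;40.15 12.93 0 0 0 0 0;40.15 12.93 0 0 0 0 0;40.15 12.93 0 0 0 0 0;40.15 12.93 0 0 0 0 0;40.15 12.93 0 0 0 0 0;0 0 0 0 0 -0.187 0;0 0 0 0 0 -0.187 0"
}}

```text
clock: 30.08
tcp_pos: [511.5, -333.6, 229.7]
eef_rot: [-0.0, 0.913, -0.407, -0.001]
ft_force: [0.2, -0.4, -1.5]
finger_gap: 32.6
grip_force: 60.1
```

>>> {"fn": "play_rows", "kwargs": {
  "increments": "0 0 0 0 0 -0.187 0;0 0 0 0 0 -0.187 0;0 0 0 0 0 -0.187 0;0 0 0 0 0 -0.187 0;0 0 0 0 0 -0.187 0;0 0 0 0 0 -0.187 0;0 0 0 0 0 -0.187 0;0 0 0 0 0 -0.187 0;0 0 0 0 0 -0.187 0;0 0 0 0 0 -0.187 0;0 0 0 0 0 -0.187 0;0 0 0 0 0 -0.187 0"
}}

```text
clock: 31.58
tcp_pos: [511.8, -332.8, 230.0]
eef_rot: [-0.001, 0.763, 0.646, -0.0]
ft_force: [-0.1, -0.7, -1.8]
finger_gap: 33.0
grip_force: 60.1
```

>>> {"fn": "play_rows", "kwargs": {
  "increments": "0 0 0 0 0 -0.187 0;0 0 0 0 0 -0.187 0;0 0 0 0 0 -0.187 0;0 0 0 0 0 -0.187 0;0 0 0 0 0 -0.187 0;0 0 0 0 0 -0.187 0;0 0 0 0 0 -0.187 0;0 0 0 0 0 -0.187 0;0 0 0 0 0 -0.187 0;0 0 0 0 0 0 0;0 0 0 0 0 0 0"
}}

```text
clock: 32.95
tcp_pos: [512.1, -333.0, 230.8]
eef_rot: [-0.0, 0.031, 1.0, 0.0]
ft_force: [-0.2, 1.0, -2.6]
finger_gap: 33.1
grip_force: 60.1
```

```bash
python3 - <<'E'
from h import *
from rig import *
o,R=st();k=[read_camera("scene") for _ in range(4)];c=k[0]
c["range_z"]=np.median([a["range_z"] for a in k],0)
P=cloud(c);p=o["tcp_pos"];z=p[2]-69.2
print("drv",fit(sel(P,p[0],p[1],20,z+2,z+20),DRV,[p[0],p[1],z])[:2],"grip",fit(sel(P,p[0],p[1],24,z+49,z+63),[(17,40),(17,110)],[p[0],p[1],z])[:2])
print("screw now",fit(sel(P,499,85,16,62,92),SCREW,[499,85,72]))
im=cv2.resize(c["pixels"][100:220,120:360,::-1],(800,400),interpolation=cv2.INTER_CUBIC);cv2.imwrite("pics/c5.png",im)
E
```

```text
t 32.95 q [-0.743  0.157  1.751  0.     1.235 -2.252] p [ 512.063 -333.034  230.788] A 176.47888051455095 zax [-0.001  0.001 -1.   ] F [-0.186  0.966 -2.617] M [-0.012 -0.03  -0.037] gap 33.05866410643045 gf 60.108675956726074
drv (array([ 511.432, -334.527,  157.517]), np.float64(0.50688489661322)) grip (array([ 512.35 , -333.71 ,  161.588]), np.float64(0.5672144893593227))
screw now (array([499.433,  84.816,  69.911]), np.float64(0.4596760059329169), 78)
```

View pics/c5.png

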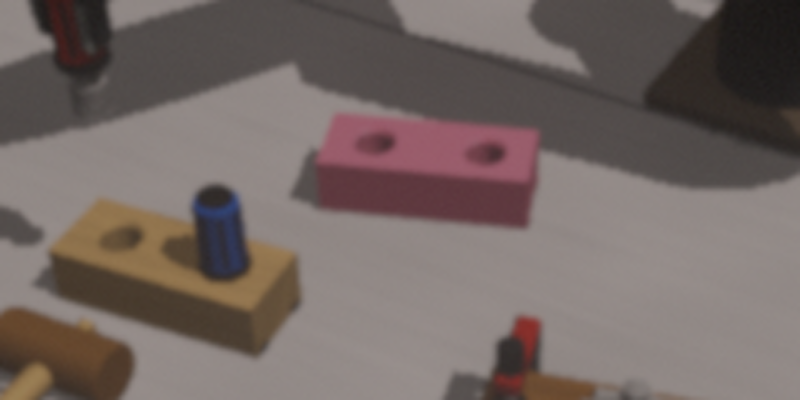

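Picture: the red driver hangs over the empty hole at (120,237), with blue and the screw undisturbed. The screw went down 4.07 mm, about 5.65 rad. Now inserting.

>>> {"fn": "play_rows", "kwargs": {
  "increments": "0 0 30 0 0 0 0;0 0 30 0 0 0 0;0 0 30 0 0 0 0;0 0 15 0 0 0 0;0 0 5 0 0 0 0;0 0 3 0 0 0 0;0 0 3 0 0 0 0;0 0 3 0 0 0 0;0 0 0 0 0 0 0"
}}

```text
clock: 34.28
tcp_pos: [512.3, -333.3, 112.6]
eef_rot: [-0.0, 0.029, 1.0, -0.0]
ft_force: [-0.1, 0.5, -1.4]
finger_gap: 32.7
grip_force: 60.1
```

>>> {"fn": "play_rows", "kwargs": {
  "increments": "0 0 4 0 0 0 0;0 0 4 0 0 0 0;0 0 4 0 0 0 0;0 0 0 0 0 0 0"
}}

```text
clock: 34.78
tcp_pos: [512.0, -333.0, 99.8]
eef_rot: [-0.0, 0.029, 1.0, 0.0]
ft_force: [0.2, -0.0, -2.0]
finger_gap: 32.8
grip_force: 60.1
```

In the hole freely; continuing.

>>> {"fn": "play_rows", "kwargs": {
  "increments": "0 0 5 0 0 0 0;0 0 5 0 0 0 0;0 0 5 0 0 0 0;0 0 4 0 0 0 0;0 0 0 0 0 0 0;0 0 0 0 0 0 0"
}}

```text
clock: 35.52
tcp_pos: [512.4, -333.4, 81.6]
eef_rot: [0.0, 0.029, 1.0, -0.0]
ft_force: [-0.2, -0.2, -1.5]
finger_gap: 32.7
grip_force: 60.1
```

>>> {"fn": "play_rows", "kwargs": {
  "increments": "0 0 1 0 0 0 0;0 0 1 0 0 0 0;0 0 0.8 0 0 0 0;0 0 0 0 0 0 0"
}}

```text
clock: 36.02
tcp_pos: [512.2, -333.2, 78.6]
eef_rot: [-0.0, 0.029, 1.0, 0.0]
ft_force: [-0.1, -0.2, -1.9]
finger_gap: 33.1
grip_force: 60.1
```

>>> {"fn": "play_rows", "kwargs": {
  "increments": "0 0 0.8 0 0 0 0;0 0 0.7 0 0 0 0;0 0 0.5 0 0 0 0;0 0 0 0 0 0 0"
}}

```text
clock: 36.52
tcp_pos: [512.3, -333.3, 77.1]
eef_rot: [-0.0, 0.029, 1.0, 0.0]
ft_force: [-0.3, 1.0, 1.2]
finger_gap: 32.6
grip_force: 60.1
```

>>> {"fn": "play_rows", "kwargs": {
  "increments": "0 0 0.4 0 0 0 0;0 0 0.4 0 0 0 0;0 0 0 0 0 0 0"
}}

```text
clock: 36.9
tcp_pos: [512.4, -333.3, 77.1]
eef_rot: [-0.0, 0.029, 1.0, 0.0]
ft_force: [-2.5, 2.4, 6.7]
finger_gap: 32.2
grip_force: 60.6
```

>>> {"fn": "play_rows", "kwargs": {
  "increments": "0 0 -0.9 0 0 0 0;0 0 0 0 0 0 0.45;0 0 0 0 0 0 0.6;0 0 0 0 0 0 0.9;0 0 0 0 0 0 1;0 0 0 0 0 0 1;0 0 0 0 0 0 1"
}}

```text
clock: 37.78
tcp_pos: [512.3, -333.2, 76.8]
eef_rot: [-0.0, 0.029, 1.0, 0.0]
ft_force: [-0.5, 0.2, 0.5]
finger_gap: 85.4
grip_force: 0.0
```

>>> {"fn": "play_rows", "kwargs": {
  "increments": "0 0 -5 0 0 0 1;0 0 -10 0 0 0 1;0 0 -20 0 0 0 1;0 0 -40 0 0 0 1;0 0 -50 0 0 0 1;0 0 -30 0 0 0 1;60 0 0 0 0 0 1;60 0 0 0 0 0 1;0 0 0 0 0 0 1"
}}

```text
clock: 38.9
tcp_pos: [389.6, -325.3, 232.5]
eef_rot: [-0.0, 0.031, 1.0, -0.0]
ft_force: [0.4, -0.2, 0.0]
finger_gap: 85.4
grip_force: 0.0
```

```bash
python3 - <<'E'
from h import *
from rig import *
o,R=st();k=[read_camera("scene") for _ in range(3)];c=k[0]
c["range_z"]=np.median([a["range_z"] for a in k],0)
P=cloud(c);G=[(17,47),(17,102),(15,107),(0,107)]
print("red",fit(sel(P,512,-332,30,60,130),G,[511,-334,8]),"blue",fit(sel(P,505,-245,30,60,130),G,[502,-245,8])[0])
cv2.imwrite("pics/c6.png",cv2.resize(c["pixels"][:,:,::-1],(800,600),interpolation=cv2.INTER_CUBIC))
E
```

```text
t 38.9 q [-0.896 -0.079  1.991 -0.     1.229 -2.405] p [ 389.612 -325.328  232.469] A 176.47284621247974 zax [-0. -0. -1.] F [ 0.438 -0.156  0.028] M [-0.024 -0.023 -0.052] gap 85.37245026430766 gf 0.0
red (array([ 512.741, -334.046,    6.477]), np.float64(0.6975071917887856), 332) blue [ 502.039 -244.698    6.56 ]
```

View pics/c6.png

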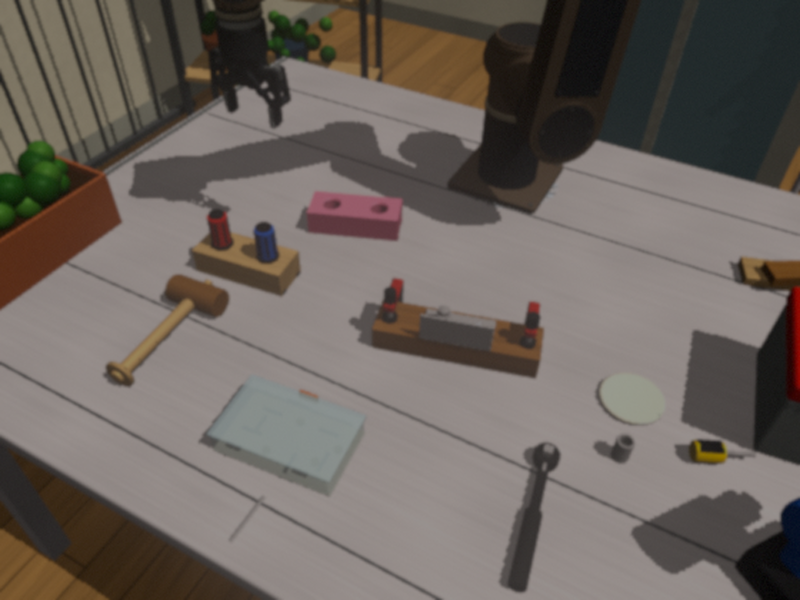

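The picture shows red home in its hole at (218,228), level with blue (6.48 against 6.56 mm). Everything else is in place and the gripper is clear.

```bash
python3 -c "
from rig import *
print(sign_off())"
```

```text
the job is handed in; nothing more can be done
None
```

The job is handed in: the screw was driven about 5.65 rad clockwise (0.9 turn, from its measured 4.07 mm drop) at roughly 12–16 N of push, with one regrip partway; the red driver is fully home in its rack hole, and nothing else was moved.

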